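# Stack up an idler pulley in fitting order

### The arm

A 6-joint arm with a two-finger parallel gripper is mounted at the origin on a cart in front of the work surface, level with it; the furniture and walls round the work are solid. World frame = base frame: x ahead of the robot, y to its left, z up, the work surface at z = 0. Lengths are in mm, angles in rad, forces in N, time in s.
With the tool pointing down it reaches from about 300 to 875 mm from the base axis. Payload 4.2 kg.
Tool frame: the origin (TCP) lies where the fingers leave the gripper's body, on its centre line; the fingertips stand 73 mm ahead of it and the grasp point (between the pads) lies manip.pinch_z ahead of it (manip.pinch_z is the distance from the TCP to the grasp point, in mm); z points along the fingers, y is the line along which they close (so a half turn about z gives the same grasp; the last joint's range is limited). The gripper opens to 85 mm and grips with 20 to 120 N. Pads are 22 mm wide; open, the fingers measure 114 mm over their backs; the gripper's body (76 mm by 85 mm) begins 54 mm behind the grasp point. The pads swing forward as they close: fully open they stand 13 mm farther back than shut.
Start: joints at [-1.29, 0.32, 1.565, -0, 1.257, -0.02], TCP at [170.364, -549.19, 303.938] pointing down, gripper open.
Joint ranges: [-3.11, 3.11], [-0.84, 2.01], [0.21, 2.61], [-1.34, 4.49], [0.05, 2.63], [-2.56, 2.56]. Speed limits (rad/s): [2.57, 2.57, 3.14, 3.14, 3.14, 3.14].

### API

Orientations are given as a rotation vector (axis times angle).
In Python, from workcell import manip, vision gives the robot as it stands. The module is installed in compiled form; this text tells all that it offers.
- The arm moves only by the shell command python3 -m creep 'ROWS' [FORCE]. ROWS is a JSON object of lists of equal length, an entry for each row: "translation": the shift along the tool's x, y, z in units of 0.4 m (1.0 is 0.4 m), a list of three; "dr": the turn, a rotation vector about the tool's x, y, z in units of 360 degrees (1.0 is 360 degrees), a list of three; "fingers": the opening, from -1 (shut) to 1 (fully open). A call has 1 to 5 rows; each row is the pose to reach, as a shift and turn from the pose commanded when the call began, along the tool's axes at that moment, turning the shorter way round; what a row does not reach only later rows make up. A row lasts 1/12 s, in which the tool goes at most 41.7 mm and 7.16 degrees, less where a joint would pass 70% of its speed; a pose out of reach is approached as far as the arm can. A call with a number of a shift or a turn outside -1 to 1 is refused whole. A call with a gripper value outside its range is refused whole. The fingers move at their own pace and stop on an object; FORCE is the grip in N (left out, the last holds). Time passes only in rows, so rows that repeat a pose let the fingers close. It gives the time, the measured TCP pose, the force, the opening and the grip force at its end, in the units of the state.
- manip.state(): the state, without advancing time (a new reading comes with each control period).
- vision.snapshot(name): name is "side" or "top"; returns the picture (384x512x3 uint8, blue, green, red); there is no depth.
- vision.camera_info(name): a dict with "fx", "fy", "cx", "cy" (pixels), "rvec" (rotation vector, rad) and "tvec" (3), from world to camera coordinates, as OpenCV has them. Camera axes: x right, y down, z forward; pixel columns grow to the right and rows downward; lengths in mm; the calibration is good to about 2 mm. A picture is of the moment at which its call begins. camera_info takes no time and is no camera call.
- manip.close_job(): hands the job in; it is judged then, once.
The state is a dict: "time": time; "q": joint angles; "qd": joint speeds; "joint_torque": joint torques, N m; "position": TCP position; "orientation": TCP orientation; "ft_force": force on the tool from outside, world axes, zero at the start; "ft_torque": the same for the moment, N m; "gripper_width": opening from 0.0 (shut) to 1.0 (fully open); "grip_force": force on a finger pad.
Only numpy, scipy, OpenCV 4.12 (cv2) and the standard library are available. Lean on these libraries where they do the work, as an engineer would, in place of code of your own. Each camera call takes 0.05 s, during which the arm holds its last target. There are 200 camera calls.

### The job

Stack the idler on the round bench seat in fitting order, ready for its bolt: first the plain spacer ring, flat inside the seat's raised rim, then the pulley on the ring, then the larger of the two ball bearings on the pulley, and last the flanged cap on the bearing with its boss up. Set each part flat and centred on the one below and let it go before fetching the next; leave the smaller bearing, the packet and the padlock where they are.

Things in the scene. Friction and masses are not known exactly. Their poses are not given: they have to be found in the camera images.
- seat: round steel seat fixed to the bench: flange 104 mm across and 5 mm thick, on it a raised locating rim 88 mm outside and 72 mm inside diameter, 14 mm high; the floor inside the rim is 8 mm above the bench. Origin: centre of the underside, on the bench; z up.
- seat_floor (a point): centre of the seat's floor inside the rim, 8 mm above the bench. Fixed obstacles round the work: a parts cabinet 0.28 m high, its front from about x 0.55, y -0.31 to x 0.71, y -0.03; a battery charger right of it; a vice 0.12 m high near x 0.29, y -0.20; a tape measure 60 mm high near x 0.33, y -0.05. Swing in on the robot's side of the cabinet
- spacer: plain dark steel ring (short tube), 56 mm outside, 36 mm bore, 28 mm high, about 0.25 kg, standing on the bench with its bore upright. Origin: centre of the underside; z up
- pulley: grey metal belt pulley with grooved rim, 62 mm diameter, 30 mm high, about 0.5 kg, lying flat with its bore upright; grip it across the diameter. Origin: centre of the underside; z up
- large_bearing: the larger ball bearing, grey steel, 52 mm diameter, 15 mm high, about 0.2 kg, lying flat. Origin: centre of the underside; z up
- small_bearing: the smaller ball bearing, brownish, 40 mm diameter, 12 mm high, lying flat; not part of this job, stays where it is. Origin: centre of the underside; z up
- cap: bright steel flanged cap, about 0.12 kg: flange 44 mm diameter and 6 mm thick, bevelled in to a 34 mm step up to 10 mm, then a round boss 24 mm in diameter from 10 to 32 mm above the underside; stands with the boss up. Grip it by the boss. Origin: centre of the underside; z up
- packet: small white and blue packet, 77 x 47 x 22 mm (x, y, z), a bystander. Origin: centre of the underside
- padlock: brass padlock lying flat, 62 x 40 x 18 mm (x, y, z), a bystander. Origin: centre of the underside
Not all that is in view belongs to the job. Leave any turquoise look-alike of the large_bearing alone.

How it is judged (in metres and radians):
On the way, in this order (a step that is already met when the one before it is completed fails the run):
1. spacer ring stands flat inside the seat's rim, let go (horizontal distance between spacer and seat_floor below 0.01 m and z of spacer in the frame of seat_floor between -0.003 and 0.003 m and angle between spacer's own z axis and vertical below 0.08 rad and contact force between the fingers and spacer below 0.3 N and linear speed of spacer below 0.02 m/s), for 0.2 s.
2. pulley lies flat and centred on the spacer ring, let go (horizontal distance between pulley and spacer below 0.01 m and z of pulley in the frame of spacer between 0.025 and 0.031 m and angle between pulley's own z axis and vertical below 0.08 rad and contact force between the fingers and pulley below 0.3 N and linear speed of pulley below 0.02 m/s), for 0.2 s.
3. larger bearing lies flat and centred on the pulley, let go (horizontal distance between large_bearing and pulley below 0.01 m and z of large_bearing in the frame of pulley between 0.027 and 0.033 m and angle between large_bearing's own z axis and vertical below 0.08 rad and contact force between the fingers and large_bearing below 0.3 N and linear speed of large_bearing below 0.02 m/s), for 0.2 s.
4. cap stands upright and centred on the larger bearing, let go (horizontal distance between cap and large_bearing below 0.01 m and z of cap in the frame of large_bearing between 0.012 and 0.018 m and angle between cap's own z axis and vertical below 0.08 rad and contact force between the fingers and cap below 0.3 N and linear speed of cap below 0.02 m/s), for 0.2 s.
At the end, for the whole second after the job is handed in: From the seat's floor upward: spacer ring, pulley, larger bearing, cap, each lying on the one below (height within 3 mm), within 10 mm of its centre, upright within 0.08 rad, released and at rest; the smaller bearing, packet and padlock within 20 mm of where they were (all of step 1 and all of step 2 and all of step 3 and all of step 4 and distance of each of small_bearing, packet, padlock from where it was at the start of the episode below 0.02 m); the robot touches nothing.
It fails at once if the smaller bearing is moved more than 20 mm (distance of small_bearing from where it was at the start of the episode above 0.02 m).
It fails at once if the packet is moved more than 20 mm (distance of packet from where it was at the start of the episode above 0.02 m).
It fails at once if the padlock is moved more than 20 mm (distance of padlock from where it was at the start of the episode above 0.02 m).
It also fails if it takes over 104 s, if anything falls off the work surface, if the arm or the gripper's body presses on something with over 40 N, if the wrist force passes 120 N, or if a joint passes its speed limit or range.

## Working session

There is one attempt and no reset: what is moved stays moved. The work goes in short steps, Python scripts to look and compute and a shell command to move; the robot and the scene stay as the last step left them, time stands still between calls to the robot, and variables do not carry over. Pictures are saved under pics/ and viewed, at most 14 in all, crops included, and the job is handed in when it is done.

```bash
mkdir -p pics; python3 - <<'E'
from workcell import manip, vision
import cv2
for n in("side","top"):
    cv2.imwrite(f"pics/{n}0.png",vision.snapshot(n)); print(n,vision.camera_info(n))
print(manip.pinch_z, manip.state())
E
```

```text
side {'fx': 350.73176021818716, 'fy': 350.73176021818716, 'cx': 258.92902153793455, 'cy': 193.50844892544873, 'rvec': array([ 2.17752694, -0.40653399,  0.21412393]), 'tvec': array([-496.55886372,  123.88036471,  734.46858303])}
top {'fx': 396.8052301754918, 'fy': 396.8052301754918, 'cx': 259.1995809571553, 'cy': 195.01536824140413, 'rvec': array([ 2.11875142, -2.18486459,  0.08141345]), 'tvec': array([ -5.63390088, 542.2597756 , 939.39267708])}
53.900000000000006 {'time': 0.1, 'q': array([-1.29001618e+00,  3.20255820e-01,  1.56557810e+00,  2.05454816e-07,
        1.25739884e+00, -1.99841644e-02]), 'qd': array([ 2.23982528e-05, -1.69118145e-03, -3.98848044e-03, -1.40770587e-03,
       -6.32047573e-04,  2.02521876e-04]), 'joint_torque': array([ 3.37977954e-04, -4.16408479e+01, -2.34704375e+01, -8.68143547e-05,
        4.89447746e-03, -7.01570173e-06]), 'position': array([ 170.26615905, -548.88302378,  303.14206017]), 'orientation': array([-3.10452846e+00, -4.70417069e-01,  3.34512293e-04]), 'ft_force': array([ 0.40041793, -0.16053758, -0.70277814]), 'ft_torque': array([-0.05798231, -0.02379156,  0.02235232]), 'grip_force': 0.0, 'gripper_width': 0.9974243371123804}
```

View pics/side0.png

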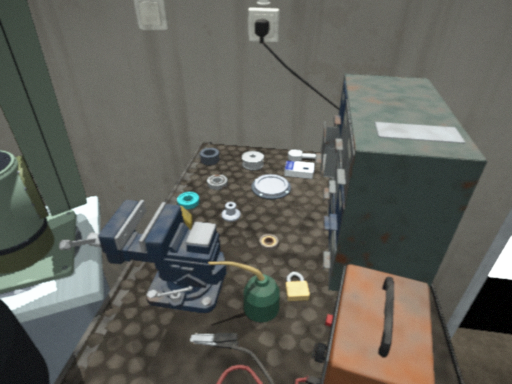

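View pics/top0.png

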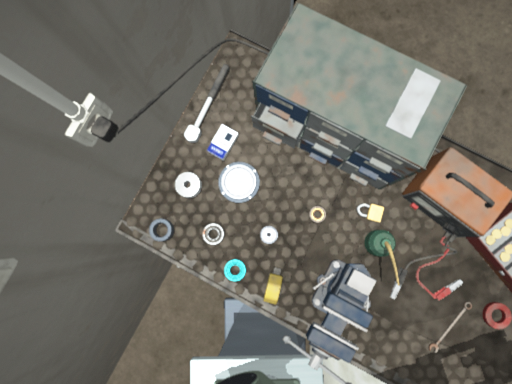

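The side view shows spacer (209,156), pulley (252,159), large bearing (217,180), seat (271,186), cap (231,211) and small bearing (269,241). In the top view they are at (161,230), (187,184), (213,234), (239,182), (269,235) and (318,214). The turquoise decoy is at (235,270).

```bash
cat > h.py <<'E'
from workcell import manip, vision
import cv2, numpy as np
from scipy.spatial.transform import Rotation as R
def ray(n,u,v,z):
    c=vision.camera_info(n); M=R.from_rotvec(c['rvec']).as_matrix(); o=-M.T@c['tvec']
    d=M.T@np.array([(u-c['cx'])/c['fx'],(v-c['cy'])/c['fy'],1]); return (o+d*(z-o[2])/d[2])
def px(n,p):
    c=vision.camera_info(n); K=np.array([[c['fx'],0,c['cx']],[0,c['fy'],c['cy']],[0,0,1]])
    return cv2.projectPoints(np.array([p],float),c['rvec'],c['tvec'],K,None)[0].ravel()
def top(n='top'): return vision.snapshot(n)
E
python3 - <<'E'
from h import *
im=cv2.imread("pics/top0.png"); sd=cv2.imread("pics/side0.png")
c=im[120:290,120:340]; cv2.imwrite("pics/c1.png",cv2.resize(c,None,fx=3.5,fy=3.5,interpolation=cv2.INTER_CUBIC))
c=sd[135:260,165:335]; cv2.imwrite("pics/c2.png",cv2.resize(c,None,fx=4.5,fy=4.5,interpolation=cv2.INTER_CUBIC))
for k,(u,v,z) in dict(spacer=(161,230,28),pulley=(187,184,30),lb=(213,234,15),cap=(269,235,32),seat=(239,182,14),sb=(318,214,12),packet=(223,141,22),pad=(374,212,18),decoy=(235,270,15)).items():
    p=ray('top',u,v,z); print(k,p.round(1),px('side',p).round(1))
E
```

```text
spacer [463.9 219.6  28. ] [209.3 152.7]
pulley [574.7 154.4  30. ] [252.9 155.9]
lb [450.7  94.5  15. ] [217. 180.]
cap [444.1 -43.1  32. ] [230.1 205.7]
seat [577.6  27.5  14. ] [271.  184.1]
sb [ 492.  -164.9   12. ] [269.1 241.2]
packet [681.2  64.5  22. ] [300.3 167. ]
pad [ 492.4 -300.    18. ] [297.7 287. ]
decoy [362.   42.2  15. ] [188.1 198.3]
```

View pics/c1.png

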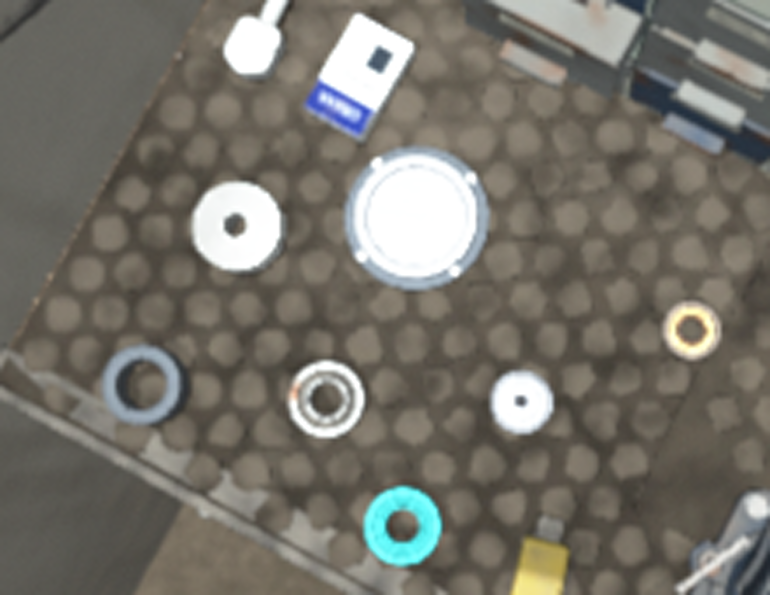

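View pics/c2.png

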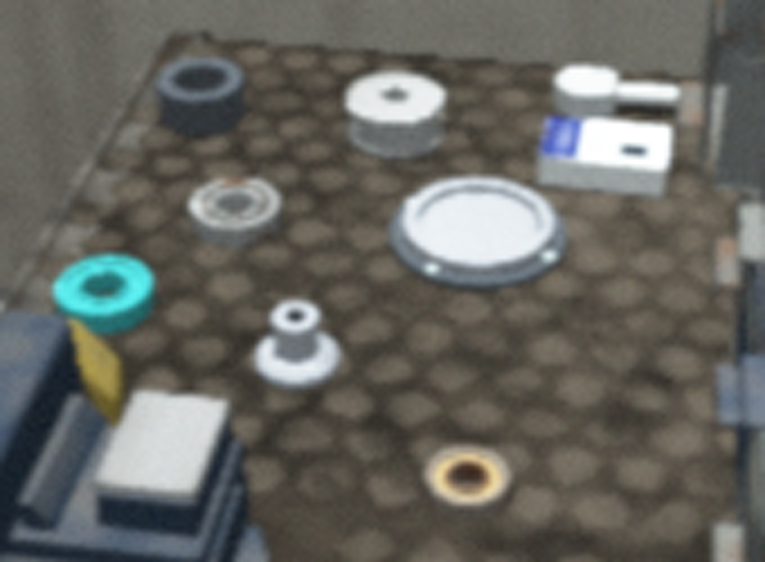

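The two views agree to about 1 px (predicted side pixels match what is seen). I'll refine the centres with contour fits.

```bash
python3 - <<'E'
from h import *
im=cv2.imread("pics/top0.png")
g=cv2.cvtColor(im,cv2.COLOR_BGR2GRAY).astype(int); hsv=cv2.cvtColor(im,cv2.COLOR_BGR2HSV)
bl=im[:,:,0].astype(int)-im[:,:,2]
def fit(name,u,v,r,mask,z):
    m=np.zeros(g.shape,np.uint8); cv2.circle(m,(u,v),r,255,-1); m[~mask]=0
    m=cv2.resize(m,None,fx=1,fy=1)
    cs,_=cv2.findContours(m,cv2.RETR_EXTERNAL,cv2.CHAIN_APPROX_NONE); c=max(cs,key=cv2.contourArea)
    (x,y),(a,b),_=cv2.fitEllipse(c); (xc,yc),rr=cv2.minEnclosingCircle(c)
    d=np.linalg.norm(ray('top',x+a/2+.5,y,z)-ray('top',x-a/2-.5,y,z)); e=np.linalg.norm(ray('top',x+b/2+.5,y,z)-ray('top',x-b/2-.5,y,z))
    print(name,(round(x,1),round(y,1)),'diam',round(d,1),round(e,1),ray('top',x,y,z).round(1),px('side',ray('top',x,y,z)).round(1))
fit('spacer bluish',161,230,15,bl>12,28)
fit('pulley',187,184,17,g>170,30)
fit('lb',213,234,15,g>130,15)
fit('cap flange',269,235,14,g>150,6)
fit('seat flange',239,182,27,(bl>12)|(g>170),5)
fit('seat white',239,182,23,g>190,14)
E
python3 -m creep '{"translation":[[0.0,0.0,0.0],[0,0,0],[0,0,0]],"dr":[[0,0,0.02],[0,0,0.04],[0,0,0.048]],"fingers":[1,1,1]}'

```

```text
spacer bluish (160.2, 229.5) diam 55.3 55.8 [465.3 221.5  28. ] [209.6 152.3]
pulley (187.1, 184.0) diam 63.0 63.5 [574.6 154.   30. ] [252.9 156. ]
lb (212.6, 233.6) diam 54.8 55.3 [451.6  95.3  15. ] [217.3 179.7]
cap flange (268.6, 234.5) diam 44.7 45.2 [445.6 -41.9   6. ] [231.  213.8]
seat flange (238.7, 181.9) diam 102.5 103.5 [579.1  29.    5. ] [271.2 186.5]
seat white (238.1, 181.4) diam 91.4 92.6 [579.2  29.7  14. ] [271.2 183.5]
time: 0.35
position: [170.3, -549.0, 303.4]
orientation: [-3.141, 0.009, 0.0]
ft_force: [-0.1, -1.0, -0.4]
gripper_width: 1.0
grip_force: 0.0
```

```bash

python3 -m creep '{"translation":[[0.03,-0.077,0],[0.06,-0.154,0],[0.09,-0.231,0],[0.12,-0.308,0],[0.148,-0.385,0]],"dr":[[0,0,0],[0,0,0],[0,0,0],[0,0,0],[0,0,0]],"fingers":[1,1,1,1,1]}' 
python3 -m creep '{"translation":[[0.03,-0.077,0],[0.06,-0.154,0],[0.09,-0.231,0],[0.12,-0.308,0],[0.148,-0.385,0]],"dr":[[0,0,0],[0,0,0],[0,0,0],[0,0,0],[0,0,0]],"fingers":[1,1,1,1,1]}' | head -2
python3 -m creep '{"translation":[[0.03,-0.077,0],[0.06,-0.154,0],[0.09,-0.231,0],[0.12,-0.308,0],[0.148,-0.385,0]],"dr":[[0,0,0],[0,0,0],[0,0,0],[0,0,0],[0,0,0]],"fingers":[1,1,1,1,1]}' | head -2
python3 -m creep '{"translation":[[0.03,-0.077,0],[0.06,-0.154,0],[0.09,-0.231,0],[0.12,-0.308,0],[0.148,-0.385,0]],"dr":[[0,0,0],[0,0,0],[0,0,0],[0,0,0],[0,0,0]],"fingers":[1,1,1,1,1]}' | head -2
python3 -m creep '{"translation":[[0.03,-0.077,0],[0.06,-0.154,0],[0.09,-0.231,0],[0.12,-0.308,0],[0.148,-0.385,0]],"dr":[[0,0,0],[0,0,0],[0,0,0],[0,0,0],[0,0,0]],"fingers":[1,1,1,1,1]}'
```

```text
time: 0.77
position: [229.9, -393.6, 303.5]
orientation: [-3.141, 0.002, 0.0]
ft_force: [0.5, 0.1, 0.1]
gripper_width: 0.996
grip_force: 0.0
time: 1.18
position: [289.1, -239.6, 303.7]
time: 1.6
position: [348.4, -85.7, 303.8]
time: 2.02
position: [407.7, 68.3, 303.7]
time: 2.43
position: [467.1, 222.2, 303.4]
orientation: [3.141, -0.001, -0.001]
ft_force: [0.7, -0.8, 0.2]
gripper_width: 1.001
grip_force: 0.0
```

```bash

python3 -m creep '{"translation":[[-0.003,0.003,0.08],[-0.005,0.003,0.17],[-0.005,0.003,0.26],[-0.005,0.003,0.35],[-0.005,0.003,0.408]],"dr":[[0,0,0],[0,0,0],[0,0,0],[0,0,0],[0,0,0]],"fingers":[1,1,1,1,1]}' 
python3 - <<'E'
from h import *
a=top('side')[90:210,140:280]; b=top('top')[150:290,90:260]
a=cv2.resize(a,(560,480),interpolation=cv2.INTER_CUBIC);b=cv2.resize(b,(583,480),interpolation=cv2.INTER_CUBIC)
cv2.imwrite('pics/g1.png',cv2.resize(np.hstack([a,b]),None,fx=.69,fy=.69,interpolation=cv2.INTER_AREA))
p=manip.state()['position'];print(p,[(h,px('side',[p[0],p[1],p[2]-h]).round(1)) for h in (0,54,60,73)], manip.pinch_z)
E
```

```text
time: 2.85
position: [463.2, 218.7, 137.3]
orientation: [3.139, -0.001, -0.007]
ft_force: [-0.5, 0.3, -0.2]
gripper_width: 1.004
grip_force: 0.0
[462.40835299 218.28039073 136.74575369] [(0, array([205.8, 118.1])), (54, array([207.4, 136. ])), (60, array([207.6, 137.9])), (73, array([208., 142.]))] 53.900000000000006
```

View pics/g1.png

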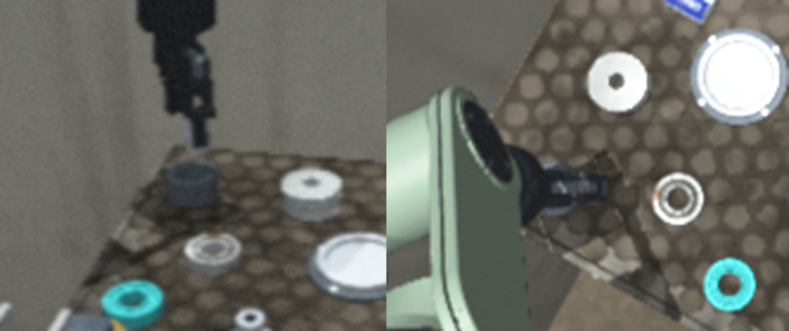

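Image: near finger's tip at about (212,143) in the side view; the arm sits over the spacer.

```bash
python3 - <<'E'
from h import *
for i in range(3): p=manip.state()['position'];print(p)
for y in (-57,-43): print([(h,px('side',[p[0],p[1]+y,p[2]-h]).round(1)) for h in (54,60,73)])
E
python3 -m creep '{"translation":[[0.0,0,0.04],[0,0,0.04]],"dr":[[0,0,0],[0,0,0]],"fingers":[1,1]}'
```

```text
[462.40835299 218.28039073 136.74575369]
[462.40835299 218.28039073 136.74575369]
[462.40835299 218.28039073 136.74575369]
[(54, array([212.8, 145.2])), (60, array([213. , 147.2])), (73, array([213.3, 151.4]))]
[(54, array([211.4, 142.9])), (60, array([211.6, 144.8])), (73, array([211.9, 149. ]))]
time: 3.12
position: [464.7, 219.2, 124.1]
orientation: [3.141, -0.001, -0.003]
ft_force: [-0.3, -0.9, 0.2]
gripper_width: 1.0
grip_force: 0.0
```

```bash

python3 -m creep '{"translation":[[0.001,-0.004,0.04],[0.001,-0.004,0.08],[0.001,-0.004,0.11],[0.001,-0.004,0.11],[0.001,-0.004,0.11]],"dr":[[0,0,0],[0,0,0],[0,0,0],[0,0,0],[0,0,0]],"fingers":[1,1,1,1,1]}' 50
python3 -m creep '{"translation":[[0,0,0],[0,0,0],[0,0,0],[0,0,0],[0,0,0]],"dr":[[0,0,0],[0,0,0],[0,0,0],[0,0,0],[0,0,0]],"fingers":[0.2,-0.1,-1,-1,-1]}' 50
python3 -m creep '{"translation":[[0,0,0],[0,0,0],[0,0,0],[0,0,0],[0,0,0]],"dr":[[0,0,0],[0,0,0],[0,0,0],[0,0,0],[0,0,0]],"fingers":[-1,-1,-1,-1,-1]}' 50
```

```text
time: 3.53
position: [466.0, 221.2, 81.8]
orientation: [-3.141, 0.001, -0.002]
ft_force: [-0.2, -0.4, 0.5]
gripper_width: 0.999
grip_force: 0.0
time: 3.95
position: [466.4, 221.8, 82.8]
orientation: [-3.14, 0.001, -0.005]
ft_force: [-0.9, 2.1, 9.4]
gripper_width: 0.639
grip_force: 50.8
time: 4.37
position: [466.4, 221.8, 82.8]
orientation: [-3.139, 0.002, -0.005]
ft_force: [-1.8, 2.4, 9.7]
gripper_width: 0.636
grip_force: 50.8
```

```bash

python3 -m creep '{"translation":[[0,0,-0.05],[0,0,-0.1],[0,0,-0.15],[0,0,-0.2],[0,0,-0.2]],"dr":[[0,0,0],[0,0,0],[0,0,0],[0,0,0],[0,0,0]],"fingers":[-1,-1,-1,-1,-1]}' 
python3 -m creep '{"translation":[[0.028,0.045,0],[0.056,0.09,0],[0.084,0.14,0],[0.112,0.19,0],[0.141,0.24,0]],"dr":[[0,0,0],[0,0,0],[0,0,0],[0,0,0],[0,0,0]],"fingers":[-1,-1,-1,-1,-1]}' 
python3 -m creep '{"translation":[[0.028,0.045,0],[0.056,0.09,0],[0.084,0.14,0],[0.112,0.19,0],[0.141,0.24,0]],"dr":[[0,0,0],[0,0,0],[0,0,0],[0,0,0],[0,0,0]],"fingers":[-1,-1,-1,-1,-1]}' 
python3 -m creep '{"translation":[[0,0,0],[0,0,0],[0,0,0]],"dr":[[0,0,0],[0,0,0],[0,0,0]],"fingers":[-1,-1,-1]}' 
python3 - <<'E'
from h import *
a=top('side')[90:210,200:340]; b=top('top')[110:250,150:320]
a=cv2.resize(a,(560,480),interpolation=cv2.INTER_CUBIC);b=cv2.resize(b,(583,480),interpolation=cv2.INTER_CUBIC)
cv2.imwrite('pics/g2.png',cv2.resize(np.hstack([a,b]),None,fx=.69,fy=.69,interpolation=cv2.INTER_AREA))
E
```

```text
time: 4.78
position: [467.1, 221.7, 164.4]
orientation: [-3.139, 0.001, -0.011]
ft_force: [1.1, 0.3, -2.5]
gripper_width: 0.638
grip_force: 54.4
time: 5.2
position: [521.4, 123.8, 159.5]
orientation: [3.141, -0.001, -0.003]
ft_force: [0.7, -0.5, -3.0]
gripper_width: 0.635
grip_force: 54.4
time: 5.62
position: [577.7, 27.8, 159.3]
orientation: [3.141, -0.001, -0.004]
ft_force: [-0.6, 0.7, -2.7]
gripper_width: 0.636
grip_force: 54.4
time: 5.87
position: [577.2, 29.0, 159.6]
orientation: [-3.141, 0.002, 0.004]
ft_force: [-0.3, 0.4, -1.8]
gripper_width: 0.636
grip_force: 54.4
```

View pics/g2.png

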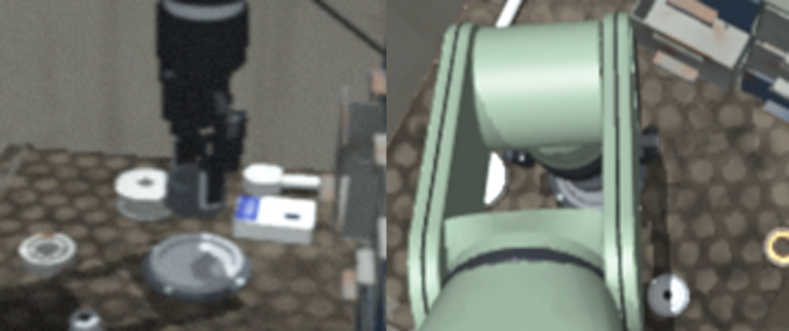

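Image: the spacer is held level in the fingers, above the seat in the side view at crop (195,190) over the seat at (197,265).

```bash

python3 -m creep '{"translation":[[0.006,0,0.05],[0.006,0,0.1],[0.006,0,0.14],[0.006,0,0.164],[0.006,0,0.164]],"dr":[[0,0,0],[0,0,0],[0,0,0],[0,0,0],[0,0,0]],"fingers":[-1,-1,-1,-1,-1]}' 
python3 -m creep '{"translation":[[0,0,0.0],[0,0,0.003],[0,0,0.005],[0,0,0.005]],"dr":[[0,0,0],[0,0,0],[0,0,0],[0,0,0]],"fingers":[-1,-1,-1,-1]}' 
python3 - <<'E'
from h import *
a=top('side')[140:215,225:325]
cv2.imwrite('pics/g3.png',cv2.resize(a,(700,525),interpolation=cv2.INTER_CUBIC))
E
```

```text
time: 6.38
position: [578.8, 29.5, 93.0]
orientation: [3.141, 0.0, -0.008]
ft_force: [-0.3, -0.4, -2.2]
gripper_width: 0.64
grip_force: 54.3
time: 6.72
position: [580.8, 28.9, 93.9]
orientation: [3.142, -0.001, 0.003]
ft_force: [-0.3, 0.3, -2.8]
gripper_width: 0.637
grip_force: 54.4
```

View pics/g3.png

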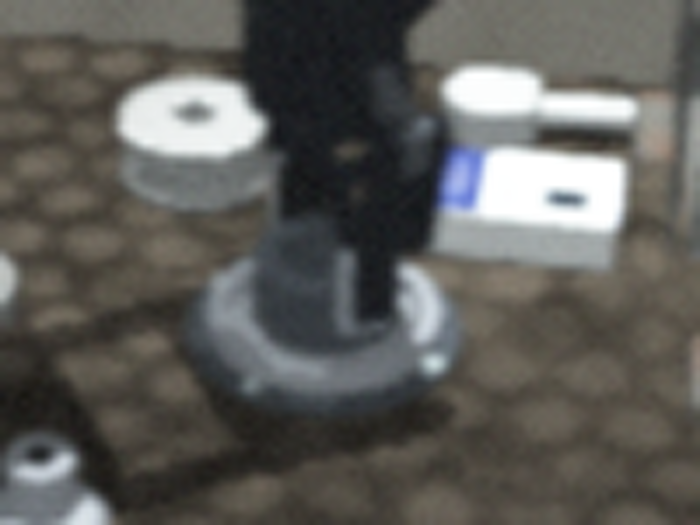

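Image: the spacer's lower edge, crop (257–407, ~350), is inside the rim (205–440) and about centred. Fingertip is above the rim.

```bash

python3 -m creep '{"translation":[[0,0,0.003],[0,0,0.003],[0,0,0.003]],"dr":[[0,0,0],[0,0,0],[0,0,0]],"fingers":[-1,-1,-1]}' 
python3 -m creep '{"translation":[[0,0,0.003],[0,0,0.003],[0,0,0.003]],"dr":[[0,0,0],[0,0,0],[0,0,0]],"fingers":[-1,-1,-1]}' 
python3 -m creep '{"translation":[[0,0,0.003],[0,0,0.003],[0,0,0.003]],"dr":[[0,0,0],[0,0,0],[0,0,0]],"fingers":[-1,-1,-1]}' 

```

```text
time: 7.02
position: [580.4, 28.8, 92.0]
orientation: [3.142, -0.001, 0.0]
ft_force: [0.0, -0.1, -1.9]
gripper_width: 0.638
grip_force: 54.4
time: 7.27
position: [580.6, 28.8, 91.0]
orientation: [3.142, -0.001, 0.001]
ft_force: [-1.1, -0.2, 0.5]
gripper_width: 0.636
grip_force: 54.6
time: 7.52
position: [580.6, 28.8, 90.9]
orientation: [3.142, -0.001, 0.001]
ft_force: [-3.1, -0.1, 9.0]
gripper_width: 0.637
grip_force: 55.4
```

```bash

python3 -m creep '{"translation":[[0,0,0],[0,0,0],[0,0,0],[0,0,0],[0,0,0]],"dr":[[0,0,0],[0,0,0],[0,0,0],[0,0,0],[0,0,0]],"fingers":[0.5,0.7,1,1,1]}' 
python3 -m creep '{"translation":[[0,0,-0.05],[0,0,-0.1],[0,0,-0.15],[0,0,-0.2],[0,0,-0.2]],"dr":[[0,0,0],[0,0,0],[0,0,0],[0,0,0],[0,0,0]],"fingers":[1,1,1,1,1]}' 
python3 -m creep '{"translation":[[0,-0.07,0],[0,-0.14,0],[0,-0.21,0],[0,-0.28,0],[-0.015,-0.313,0]],"dr":[[0,0,0],[0,0,0],[0,0,0],[0,0,0],[0,0,0]],"fingers":[1,1,1,1,1]}' 
python3 -m creep '{"translation":[[0,0,0],[0,0,0],[0,0,0]],"dr":[[0,0,0],[0,0,0],[0,0,0]],"fingers":[1,1,1]}' 
python3 - <<'E'
from h import *
a=top('side')[100:220,200:340]; b=top('top')[130:250,160:300]
a=cv2.resize(a,(400,343),interpolation=cv2.INTER_CUBIC);b=cv2.resize(b,(400,343),interpolation=cv2.INTER_CUBIC)
cv2.imwrite('pics/g4.png',np.hstack([a,b]))
E
```

```text
time: 7.93
position: [580.5, 28.9, 89.3]
orientation: [3.142, -0.001, -0.0]
ft_force: [-0.6, -0.4, 0.4]
gripper_width: 0.996
grip_force: 0.0
time: 8.35
position: [582.5, 29.0, 173.3]
orientation: [-3.141, 0.001, -0.012]
ft_force: [1.0, -0.1, -0.4]
gripper_width: 1.004
grip_force: 0.0
time: 8.77
position: [574.9, 156.8, 168.5]
orientation: [-3.141, -0.001, -0.001]
ft_force: [0.3, 0.6, 0.4]
gripper_width: 0.998
grip_force: 0.0
time: 9.02
position: [574.3, 153.2, 169.0]
orientation: [3.141, -0.001, -0.001]
ft_force: [1.1, 0.2, -0.0]
gripper_width: 1.0
grip_force: 0.0
```

View pics/g4.png

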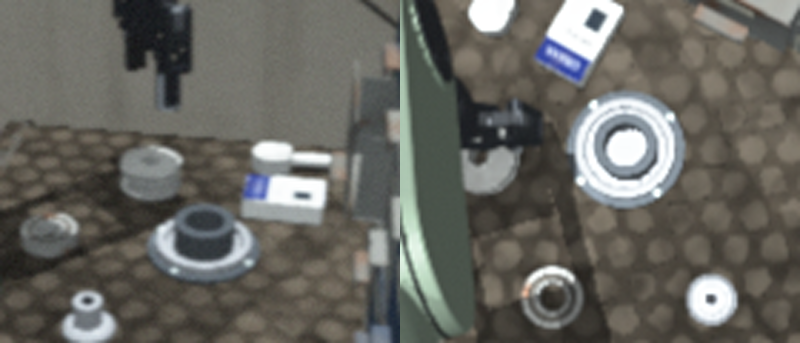

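Image: spacer stands in the seat rim (top crop 630,147; side crop 205,222). The pulley is below the open gripper.

```bash
python3 - <<'E'
from h import *
im=top('top'); g=cv2.cvtColor(im,cv2.COLOR_BGR2GRAY)
m=np.zeros(g.shape,np.uint8); cv2.circle(m,(240,182),15,255,-1); m[g>150]=0
cs,_=cv2.findContours(m,cv2.RETR_EXTERNAL,cv2.CHAIN_APPROX_NONE); c=max(cs,key=cv2.contourArea)
(x,y),ab,_=cv2.fitEllipse(c); print(x,y,ab,ray('top',x,y,36),px('side',ray('top',x,y,36)))
E
python3 -m creep '{"translation":[[0,-0.001,0.05],[0,-0.001,0.1],[0,-0.001,0.15],[0,-0.001,0.2],[0,-0.001,0.242]],"dr":[[0,0,0],[0,0,0],[0,0,0],[0,0,0],[0,0,0]],"fingers":[1,1,1,1,1]}' 60
python3 -m creep '{"translation":[[0,0,0],[0,0,0],[0,0,0],[0,0,0],[0,0,0]],"dr":[[0,0,0],[0,0,0],[0,0,0],[0,0,0],[0,0,0]],"fingers":[1,1,0.3,-1,-1]}' 60
python3 -m creep '{"translation":[[0,0,0],[0,0,0],[0,0,0],[0,0,0]],"dr":[[0,0,0],[0,0,0],[0,0,0],[0,0,0]],"fingers":[-1,-1,-1,-1]}' 60
```

```text
238.7747802734375 181.30674743652344 (20.311506271362305, 22.23234748840332) [576.19768915  26.2382403   36.        ] [270.88963636 177.4491301 ]
time: 9.58
position: [574.4, 153.4, 71.5]
orientation: [3.141, -0.003, -0.001]
ft_force: [0.4, 0.1, -0.7]
gripper_width: 1.001
grip_force: 0.0
time: 10.0
position: [575.7, 154.9, 74.8]
orientation: [-3.14, 0.002, -0.006]
ft_force: [-0.2, 1.3, 4.4]
gripper_width: 0.704
grip_force: 65.9
time: 10.33
position: [575.7, 154.9, 74.9]
orientation: [-3.14, 0.002, -0.007]
ft_force: [0.0, 1.2, 5.6]
gripper_width: 0.703
grip_force: 66.1
```

```bash

python3 -m creep '{"translation":[[0,0,-0.05],[0,0,-0.1],[0,0,-0.15],[0,0,-0.2],[0,0,-0.24]],"dr":[[0,0,0],[0,0,0],[0,0,0],[0,0,0],[0,0,0]],"fingers":[-1,-1,-1,-1,-1]}' 
python3 -m creep '{"translation":[[0,0,0],[0,0,0],[0,0,0]],"dr":[[0,0,0],[0,0,0],[0,0,0]],"fingers":[-1,-1,-1]}' 
python3 - <<'E'
from h import *
im=top('top'); sd=top('side')
for n,I,(u,v),r in(('top',im,(239,181),15),('side',sd,(271,178),14)):
  g=cv2.cvtColor(I,cv2.COLOR_BGR2GRAY)
  np.set_printoptions(linewidth=250)
  print(n); print(g[v-16:v+17:2 if n=='side' else 2,u-18:u+19]) if 1 else 0
  if n=='top':
   for t in(130,150,170,190):
    m=np.zeros(g.shape,np.uint8); cv2.circle(m,(u,v),r,255,-1); m[g>t]=0
    cs,_=cv2.findContours(m,cv2.RETR_EXTERNAL,cv2.CHAIN_APPROX_NONE); c=max(cs,key=cv2.contourArea)
    (x,y),ab,_=cv2.fitEllipse(c); print(t,x,y,ab,cv2.boundingRect(c),ray('top',x,y,36))
E
```

```text
time: 10.75
position: [574.4, 154.4, 170.3]
orientation: [3.142, -0.001, 0.001]
ft_force: [-0.3, 0.4, -3.4]
gripper_width: 0.703
grip_force: 66.5
time: 11.0
position: [573.6, 154.2, 167.5]
orientation: [3.141, -0.001, -0.004]
ft_force: [0.1, 0.8, -4.8]
gripper_width: 0.703
grip_force: 66.7
top
[[ 81  83  84  85  90 141 226 240 158 147 163 178 205 225 235 238 242 244 244 242 241 233 224 206 176 154 151 147 145 125 107  89  91  95  96  98  98]
 [ 89  90  93 103 134 218 255 255 225 232 248 249 238 236 235 224 182 186 196 205 229 235 239 247 250 247 239 205 165 149 146 139 114  83  82  83  86]
 [104 110 128 144 153 184 229 248 249 239 215 201 228 235 239 238 230 208 217 238 240 236 231 221 221 219 241 249 245 230 188 160 188 202 173  91  85]
 [120 140 150 178 230 249 251 228 210 239 244 222 179 149 145 148 149 148 147 147 146 146 155 178 224 245 238 222 227 248 243 226 240 255 254 142  96]
 [140 150 178 230 249 238 199 236 239 187 151 147 153 147 128 112  99  88  92 104 115 132 147 150 145 160 209 247 246 221 240 250 234 166 150 142 120]
 [152 196 244 250 234 199 239 237 164 144 147 135 
[... 4198 characters left out ...]
53  57  57  57  54  54  54  59  57  58  55  56  53  55  79 139 192 206 203 209 209 173 129 112]
 [110 110 116 153 193 218 225 212 166 106  70  54  55  53  56  56  57  56  53  53  54  54  54  58  54  61  77 123 179 213 220 216 200 161 124 113 110]
 [ 95 110 113 109 119 141 173 204 214 209 196 167 134 107  96  81  72  73  70  69  71  74  82  95 122 155 193 213 217 210 194 162 146 146 145 125 106]
 [ 74  78 104 108 111 111 109 124 134 154 167 188 201 204 201 202 203 199 204 206 204 199 195 203 200 192 177 162 143 124 112 111 146 184 185 139  91]
 [ 87  77  71  72  92 110 149 206 204 159 124 111 115 119 122 132 138 143 146 142 140 134 126 119 113 114 111 110 106 111 110 105  99  84  75  73  76]]
```

```bash

python3 -m creep '{"translation":[[0.003,0.06,0],[0.006,0.13,0],[0.01,0.19,0],[0.014,0.25,0],[0.014,0.314,0]],"dr":[[0,0,0],[0,0,0],[0,0,0],[0,0,0],[0,0,0]],"fingers":[-1,-1,-1,-1,-1]}' 
python3 -m creep '{"translation":[[0,0,0],[0,0,0.05],[0,0,0.1],[0,0,0.12],[0,0,0.12]],"dr":[[0,0,0],[0,0,0],[0,0,0],[0,0,0],[0,0,0]],"fingers":[-1,-1,-1,-1,-1]}' 
python3 -m creep '{"translation":[[0,0,0],[0,0,0],[0,0,0],[0,0,0],[0,0,0]],"dr":[[0,0,0],[0,0,0],[0,0,0],[0,0,0],[0,0,0]],"fingers":[-1,-1,-1,-1,-1]}' 
```

```text
time: 11.52
position: [579.7, 28.0, 167.4]
orientation: [3.142, -0.001, -0.003]
ft_force: [1.4, 0.0, -4.4]
gripper_width: 0.704
grip_force: 66.9
time: 11.93
position: [578.2, 29.1, 117.8]
orientation: [3.141, -0.001, -0.011]
ft_force: [-1.2, -0.7, -3.8]
gripper_width: 0.706
grip_force: 66.9
time: 12.35
position: [580.4, 29.0, 121.5]
orientation: [3.142, -0.001, 0.002]
ft_force: [-0.4, 0.3, -4.4]
gripper_width: 0.708
grip_force: 66.9
```

```bash

python3 -m creep '{"translation":[[0,0,0.01],[0,0,0.02],[0,0,0.02],[0,0,0.02]],"dr":[[0,0,0],[0,0,0],[0,0,0],[0,0,0]],"fingers":[-1,-1,-1,-1]}' 
python3 -m creep '{"translation":[[0,0,0.004],[0,0,0.004],[0,0,0.004]],"dr":[[0,0,0],[0,0,0],[0,0,0]],"fingers":[-1,-1,-1]}' 
python3 -m creep '{"translation":[[0,0,0.003],[0,0,0.003],[0,0,0.003]],"dr":[[0,0,0],[0,0,0],[0,0,0]],"fingers":[-1,-1,-1]}' 
```

```text
time: 12.68
position: [579.7, 28.9, 112.2]
orientation: [3.141, -0.001, -0.002]
ft_force: [-0.0, -0.1, -4.0]
gripper_width: 0.708
grip_force: 66.9
time: 12.93
position: [580.0, 28.8, 111.1]
orientation: [3.141, -0.001, -0.0]
ft_force: [-0.1, 0.2, -4.8]
gripper_width: 0.707
grip_force: 67.1
time: 13.18
position: [580.1, 28.9, 110.9]
orientation: [3.142, -0.001, 0.001]
ft_force: [-2.5, 0.0, 4.7]
gripper_width: 0.702
grip_force: 67.9
```

```bash

python3 -m creep '{"translation":[[0,0,0],[0,0,0],[0,0,0],[0,0,0],[0,0,0]],"dr":[[0,0,0],[0,0,0],[0,0,0],[0,0,0],[0,0,0]],"fingers":[0.5,0.7,1,1,1]}' | tail -2
python3 -m creep '{"translation":[[0,0,-0.05],[0,0,-0.1],[0,0,-0.15],[0,0,-0.18],[0,0,-0.18]],"dr":[[0,0,0],[0,0,0],[0,0,0],[0,0,0],[0,0,0]],"fingers":[1,1,1,1,1]}' 
python3 -m creep '{"translation":[[-0.07,-0.035,0],[-0.14,-0.07,0],[-0.21,-0.11,0],[-0.28,-0.14,0],[-0.321,-0.165,0]],"dr":[[0,0,0],[0,0,0],[0,0,0],[0,0,0],[0,0,0]],"fingers":[1,1,1,1,1]}' 
python3 -m creep '{"translation":[[0,0,0],[0,0,0],[0,0,0]],"dr":[[0,0,0],[0,0,0],[0,0,0]],"fingers":[1,1,1]}' 
python3 - <<'E'
from h import *
a=top('side')[120:220,190:307]; im=top('top'); b=im[130:230,180:297]
a=cv2.resize(a,(400,343),interpolation=cv2.INTER_CUBIC);b=cv2.resize(b,(400,343),interpolation=cv2.INTER_CUBIC)
cv2.imwrite('pics/g5.png',np.hstack([a,b])); g=cv2.cvtColor(im,cv2.COLOR_BGR2GRAY)
for p in((579,28,36),(579,28,66)): print(px('top',p),px('side',p))
print(np.array2string(g[181,220:256],max_line_width=250)); print(np.array2string(g[160:202,238],max_line_width=250))
E
```

```text
gripper_width: 0.999
grip_force: 0.0
time: 14.02
position: [581.6, 28.9, 184.8]
orientation: [-3.141, 0.001, -0.01]
ft_force: [0.5, 0.5, -0.1]
gripper_width: 1.001
grip_force: 0.0
time: 14.43
position: [448.0, 95.3, 180.6]
orientation: [3.141, -0.001, -0.007]
ft_force: [-0.7, -0.4, 0.7]
gripper_width: 0.998
grip_force: 0.0
time: 14.68
position: [452.6, 94.9, 181.7]
orientation: [3.141, -0.001, 0.002]
ft_force: [-0.0, 0.1, -0.7]
gripper_width: 0.999
grip_force: 0.0
[238.02596336 180.19121508] [271.62383733 176.87913255]
[236.93995659 178.37530721] [271.95641656 167.01148777]
[171 207 248 245 215 237 231 232 233 234 237 239 240 242 230 175 183 246 254 252 254 253 251 250 250 251 251 251 251 248 206 131 155 222 254 246]
[119 130 154 166 210 238 245 249 249 245 241 241 242 243 226 149 103 114 130 188 248 254 253 253 251 248 247 247 247 248 250 220 119 120 129 170 238 255 244 168 157 163]
```

View pics/g5.png

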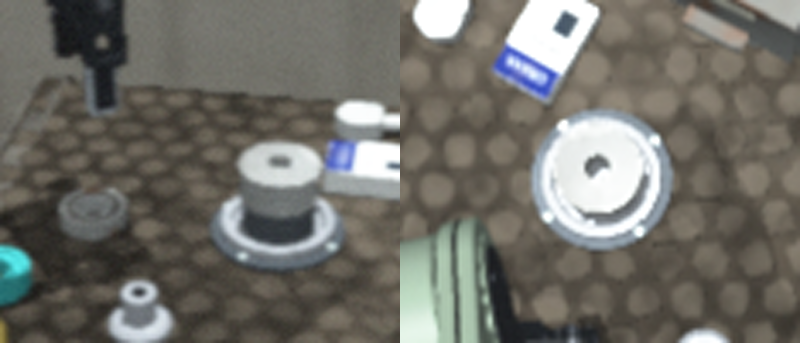

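Image: pulley sits flat on the ring; bore at top pixel (237.6,178.7) vs (236.9,178.4) predicted. Next the large bearing.

```bash

python3 -m creep '{"translation":[[0,0,0.06],[0,0,0.12],[0,0,0.18],[0,0,0.24],[0,0,0.274]],"dr":[[0,0,0],[0,0,0],[0,0,0],[0,0,0],[0,0,0]],"fingers":[1,1,1,1,1]}' 50
python3 -m creep '{"translation":[[-0.002,0,0],[-0.002,0,0],[-0.002,0,0],[-0.002,0,0],[-0.002,0,0]],"dr":[[0,0,0],[0,0,0],[0,0,0],[0,0,0],[0,0,0]],"fingers":[1,1,0.3,-1,-1]}' 50
python3 -m creep '{"translation":[[0,0,0],[0,0,0],[0,0,0],[0,0,0]],"dr":[[0,0,0],[0,0,0],[0,0,0],[0,0,0]],"fingers":[-1,-1,-1,-1]}' 50
python3 -m creep '{"translation":[[0,0,-0.05],[0,0,-0.1],[0,0,-0.15],[0,0,-0.2],[0,0,-0.26]],"dr":[[0,0,0],[0,0,0],[0,0,0],[0,0,0],[0,0,0]],"fingers":[-1,-1,-1,-1,-1]}' 
python3 -m creep '{"translation":[[0,0,0],[0,0,0],[0,0,0]],"dr":[[0,0,0],[0,0,0],[0,0,0]],"fingers":[-1,-1,-1]}' 
python3 - <<'E'
from h import *
a=top('side')[120:220,170:287]
cv2.imwrite('pics/g6.png',cv2.resize(a,(600,513),interpolation=cv2.INTER_CUBIC))
E
```

```text
time: 15.2
position: [451.7, 94.3, 69.9]
orientation: [3.141, -0.003, -0.004]
ft_force: [0.1, 0.6, 0.2]
gripper_width: 1.001
grip_force: 0.0
time: 15.62
position: [451.8, 95.2, 73.4]
orientation: [-3.141, 0.002, -0.004]
ft_force: [1.3, 0.6, 3.8]
gripper_width: 0.605
grip_force: 3.5
time: 15.95
position: [451.7, 95.1, 73.8]
orientation: [-3.141, 0.001, -0.005]
ft_force: [-1.3, -0.9, 6.5]
gripper_width: 0.583
grip_force: 50.6
time: 16.37
position: [450.2, 94.8, 177.3]
orientation: [3.141, -0.001, -0.001]
ft_force: [0.5, -0.8, -2.1]
gripper_width: 0.583
grip_force: 52.9
time: 16.62
position: [450.2, 94.8, 175.9]
orientation: [3.141, -0.001, -0.001]
ft_force: [-0.5, -0.4, -1.7]
gripper_width: 0.583
grip_force: 53.2
```

View pics/g6.png

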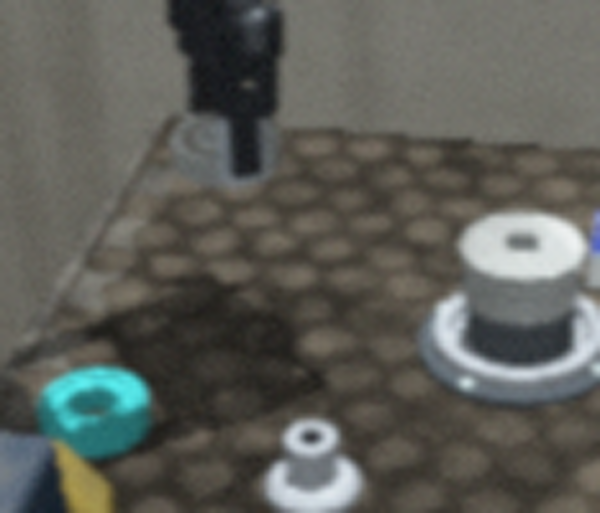

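Image: bearing held level at crop (222,150). Clear to move over.

```bash

python3 -m creep '{"translation":[[0.07,0.035,0],[0.14,0.07,0],[0.21,0.11,0],[0.28,0.145,0],[0.321,0.167,0]],"dr":[[0,0,0],[0,0,0],[0,0,0],[0,0,0],[0,0,0]],"fingers":[-1,-1,-1,-1,-1]}' 
python3 -m creep '{"translation":[[0,0,0],[0,0,0.03],[0,0,0.06],[0,0,0.08],[0,0,0.08]],"dr":[[0,0,0],[0,0,0],[0,0,0],[0,0,0],[0,0,0]],"fingers":[-1,-1,-1,-1,-1]}' 
python3 -m creep '{"translation":[[0,0,0],[0,0,0],[0,0,0],[0,0,0],[0,0,0]],"dr":[[0,0,0],[0,0,0],[0,0,0],[0,0,0],[0,0,0]],"fingers":[-1,-1,-1,-1,-1]}' 
```

```text
time: 17.08
position: [581.4, 26.6, 174.5]
orientation: [3.141, -0.003, -0.001]
ft_force: [0.3, 0.3, -1.2]
gripper_width: 0.585
grip_force: 53.2
time: 17.5
position: [577.1, 28.2, 141.3]
orientation: [3.141, -0.001, -0.011]
ft_force: [0.2, 0.4, -2.5]
gripper_width: 0.586
grip_force: 53.1
time: 17.92
position: [579.4, 28.1, 144.9]
orientation: [3.142, -0.001, 0.002]
ft_force: [-0.0, 0.5, -2.2]
gripper_width: 0.586
grip_force: 53.1
```

```bash

python3 -m creep '{"translation":[[0,0,0.004],[0,0,0.008],[0,0,0.008],[0,0,0.008]],"dr":[[0,0,0],[0,0,0],[0,0,0],[0,0,0]],"fingers":[-1,-1,-1,-1]}' 
python3 -m creep '{"translation":[[0,0,0.004],[0,0,0.004],[0,0,0.004]],"dr":[[0,0,0],[0,0,0],[0,0,0]],"fingers":[-1,-1,-1]}' 
python3 -m creep '{"translation":[[0,0,0.003],[0,0,0.003],[0,0,0.003]],"dr":[[0,0,0],[0,0,0],[0,0,0]],"fingers":[-1,-1,-1]}' 
```

```text
time: 18.25
position: [579.1, 28.0, 140.9]
orientation: [3.141, -0.001, -0.001]
ft_force: [0.1, 0.2, -2.9]
gripper_width: 0.578
grip_force: 53.1
time: 18.5
position: [579.4, 28.1, 139.9]
orientation: [3.142, -0.001, 0.001]
ft_force: [-1.6, 0.2, 2.0]
gripper_width: 0.583
grip_force: 53.5
time: 18.75
position: [579.4, 28.1, 139.8]
orientation: [3.142, -0.001, 0.002]
ft_force: [-3.3, 0.3, 8.6]
gripper_width: 0.582
grip_force: 54.3
```

```bash

python3 -m creep '{"translation":[[0,0,0],[0,0,0],[0,0,0],[0,0,0],[0,0,0]],"dr":[[0,0,0],[0,0,0],[0,0,0],[0,0,0],[0,0,0]],"fingers":[0.5,0.7,1,1,1]}' | tail -2
python3 -m creep '{"translation":[[0,0,-0.05],[0,0,-0.1],[0,0,-0.15],[0,0,-0.15],[0,0,-0.15]],"dr":[[0,0,0],[0,0,0],[0,0,0],[0,0,0],[0,0,0]],"fingers":[1,1,1,1,1]}' 
python3 -m creep '{"translation":[[-0.07,0.035,0],[-0.14,0.07,0],[-0.21,0.11,0],[-0.28,0.145,0],[-0.335,0.175,0]],"dr":[[0,0,0],[0,0,0],[0,0,0],[0,0,0],[0,0,0]],"fingers":[1,1,1,1,1]}' 
python3 -m creep '{"translation":[[0,0,0],[0,0,0],[0,0,0]],"dr":[[0,0,0],[0,0,0],[0,0,0]],"fingers":[1,1,1]}' 
python3 - <<'E'
from h import *
a=top('side')[120:220,190:307]; im=top('top'); b=im[130:230,180:297]
a=cv2.resize(a,(400,343),interpolation=cv2.INTER_CUBIC);b=cv2.resize(b,(400,343),interpolation=cv2.INTER_CUBIC)
cv2.imwrite('pics/g7.png',np.hstack([a,b]))
p=(579,28,81); print(px('top',p),px('side',p))
E
```

```text
gripper_width: 0.997
grip_force: 0.0
time: 19.58
position: [579.7, 28.1, 199.1]
orientation: [3.142, -0.001, 0.004]
ft_force: [-0.3, -0.2, -0.3]
gripper_width: 0.999
grip_force: 0.0
time: 20.0
position: [442.0, -42.2, 196.7]
orientation: [-3.141, 0.001, 0.007]
ft_force: [-0.2, -0.2, 1.0]
gripper_width: 1.002
grip_force: 0.0
time: 20.25
position: [445.7, -41.8, 197.9]
orientation: [-3.142, 0.002, -0.0]
ft_force: [-0.8, -0.0, -0.5]
gripper_width: 1.006
grip_force: 0.0
[236.3705978  177.42328451] [272.12776368 161.92760886]
```

View pics/g7.png

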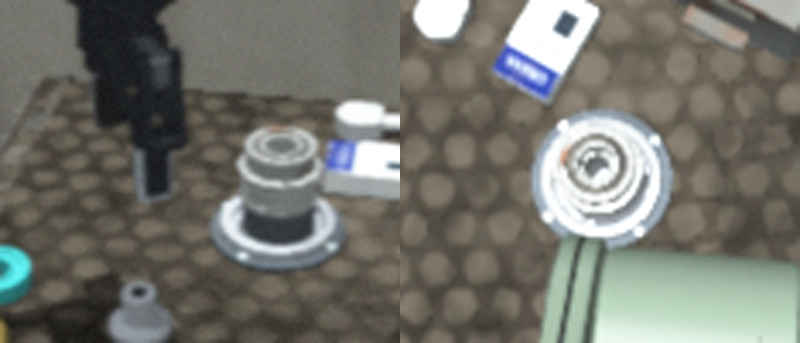

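Image: bearing centred on pulley (top pixel 237.0,177.5 vs 236.4,177.4 expected). Now the cap.

```bash

python3 -m creep '{"translation":[[0,0,0.06],[0,0,0.12],[0,0,0.18],[0,0,0.24],[0,0,0.28]],"dr":[[0,0,0],[0,0,0],[0,0,0],[0,0,0],[0,0,0]],"fingers":[1,1,1,1,1]}' 40
python3 -m creep '{"translation":[[0,0,0],[0,0,0],[0,0,0],[0,0,0],[0,0,0]],"dr":[[0,0,0],[0,0,0],[0,0,0],[0,0,0],[0,0,0]],"fingers":[1,0.5,0,-0.3,-1]}' 40
python3 -m creep '{"translation":[[0,0,0],[0,0,0],[0,0,0],[0,0,0],[0,0,0]],"dr":[[0,0,0],[0,0,0],[0,0,0],[0,0,0],[0,0,0]],"fingers":[-1,-1,-1,-1,-1]}' 40
python3 -m creep '{"translation":[[0,0,0],[0,0,0],[0,0,0]],"dr":[[0,0,0],[0,0,0],[0,0,0]],"fingers":[-1,-1,-1]}' 40
python3 -m creep '{"translation":[[0,0,-0.05],[0,0,-0.1],[0,0,-0.15],[0,0,-0.2],[0,0,-0.28]],"dr":[[0,0,0],[0,0,0],[0,0,0],[0,0,0],[0,0,0]],"fingers":[-1,-1,-1,-1,-1]}' 
python3 -m creep '{"translation":[[0,0,0],[0,0,0],[0,0,0]],"dr":[[0,0,0],[0,0,0],[0,0,0]],"fingers":[-1,-1,-1]}' 
python3 - <<'E'
from h import *
a=top('side')[120:220,190:307]
cv2.imwrite('pics/g8.png',cv2.resize(a,(600,513),interpolation=cv2.INTER_CUBIC))
E
```

```text
time: 20.77
position: [445.4, -41.3, 84.1]
orientation: [-3.141, -0.0, 0.003]
ft_force: [0.1, 0.9, 0.1]
gripper_width: 1.0
grip_force: 0.0
time: 21.18
position: [446.0, -41.8, 87.4]
orientation: [3.141, -0.001, 0.004]
ft_force: [-0.0, 0.5, 0.3]
gripper_width: 0.455
grip_force: 0.0
time: 21.6
position: [445.7, -41.8, 87.3]
orientation: [3.141, -0.001, 0.003]
ft_force: [-0.6, 0.1, 6.3]
gripper_width: 0.259
grip_force: 38.9
time: 21.85
position: [445.7, -41.8, 87.3]
orientation: [3.141, -0.001, 0.003]
ft_force: [-0.8, 0.6, 5.9]
gripper_width: 0.253
grip_force: 38.9
time: 22.27
position: [443.6, -41.7, 197.9]
orientation: [-3.141, 0.001, 0.007]
ft_force: [-0.0, -0.6, -1.8]
gripper_width: 0.257
grip_force: 39.4
time: 22.52
position: [444.5, -41.8, 198.0]
orientation: [3.142, -0.001, -0.001]
ft_force: [-0.4, -0.0, -0.7]
gripper_width: 0.257
grip_force: 39.6
```

View pics/g8.png

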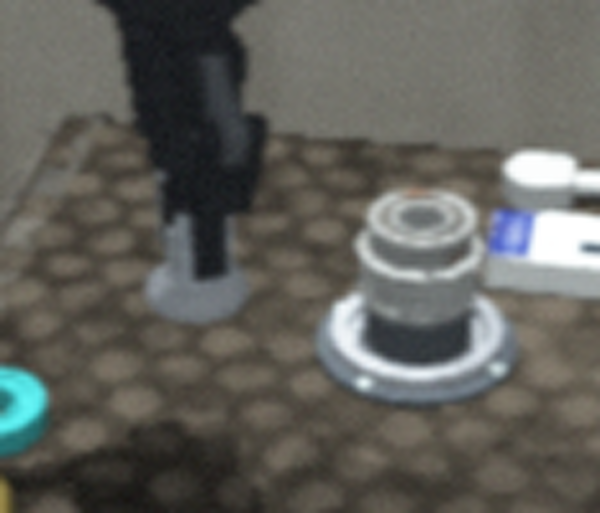

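Image: cap held by its boss, level, at crop (197,290).

```bash

python3 -m creep '{"translation":[[0.07,-0.035,0],[0.14,-0.07,0],[0.21,-0.11,0],[0.28,-0.145,0],[0.336,-0.175,0]],"dr":[[0,0,0],[0,0,0],[0,0,0],[0,0,0],[0,0,0]],"fingers":[-1,-1,-1,-1,-1]}' 
python3 -m creep '{"translation":[[0,0,0],[0,0,0.03],[0,0,0.06],[0,0,0.06],[0,0,0.06]],"dr":[[0,0,0],[0,0,0],[0,0,0],[0,0,0],[0,0,0]],"fingers":[-1,-1,-1,-1,-1]}' 
python3 -m creep '{"translation":[[0,0,0],[0,0,0],[0,0,0],[0,0,0],[0,0,0]],"dr":[[0,0,0],[0,0,0],[0,0,0],[0,0,0],[0,0,0]],"fingers":[-1,-1,-1,-1,-1]}' 
```

```text
time: 22.98
position: [580.9, 29.1, 196.4]
orientation: [3.142, -0.001, -0.004]
ft_force: [0.2, -0.8, -1.6]
gripper_width: 0.254
grip_force: 39.6
time: 23.4
position: [578.4, 27.9, 172.5]
orientation: [3.141, -0.001, -0.007]
ft_force: [0.0, -0.3, -1.4]
gripper_width: 0.253
grip_force: 39.6
time: 23.82
position: [579.7, 28.0, 174.7]
orientation: [3.142, -0.001, 0.001]
ft_force: [0.0, 0.2, -1.9]
gripper_width: 0.247
grip_force: 39.6
```

```bash

python3 -m creep '{"translation":[[0,0,0.006],[0,0,0.012],[0,0,0.012],[0,0,0.012]],"dr":[[0,0,0],[0,0,0],[0,0,0],[0,0,0]],"fingers":[-1,-1,-1,-1]}' 
python3 -m creep '{"translation":[[0,0,0.004],[0,0,0.004],[0,0,0.004]],"dr":[[0,0,0],[0,0,0],[0,0,0]],"fingers":[-1,-1,-1]}' 
python3 -m creep '{"translation":[[0,0,0.003],[0,0,0.003],[0,0,0.003]],"dr":[[0,0,0],[0,0,0],[0,0,0]],"fingers":[-1,-1,-1]}' 
```

```text
time: 24.15
position: [579.5, 28.1, 169.2]
orientation: [3.141, -0.001, -0.001]
ft_force: [-0.1, -0.3, -1.5]
gripper_width: 0.254
grip_force: 39.6
time: 24.4
position: [579.8, 28.1, 168.3]
orientation: [3.142, -0.001, 0.001]
ft_force: [-1.6, 0.1, 2.1]
gripper_width: 0.252
grip_force: 39.9
time: 24.65
position: [579.8, 28.1, 168.2]
orientation: [3.142, -0.001, 0.002]
ft_force: [-2.7, 0.6, 9.3]
gripper_width: 0.255
grip_force: 40.7
```

```bash

python3 -m creep '{"translation":[[0,0,0],[0,0,0],[0,0,0],[0,0,0],[0,0,0]],"dr":[[0,0,0],[0,0,0],[0,0,0],[0,0,0],[0,0,0]],"fingers":[0,0.5,1,1,1]}' | tail -2
python3 -m creep '{"translation":[[0,0,0],[0,0,-0.04],[0,0,-0.1],[0,0,-0.16],[0,0,-0.22]],"dr":[[0,0,0],[0,0,0],[0,0,0],[0,0,0],[0,0,0]],"fingers":[1,1,1,1,1]}' 
python3 -m creep '{"translation":[[-0.07,-0.035,0],[-0.14,-0.07,0],[-0.21,-0.11,0],[-0.28,-0.145,0],[-0.3,-0.16,0]],"dr":[[0,0,0],[0,0,0],[0,0,0],[0,0,0],[0,0,0]],"fingers":[1,1,1,1,1]}' 
python3 -m creep '{"translation":[[0,0,0],[0,0,0],[0,0,0]],"dr":[[0,0,0],[0,0,0],[0,0,0]],"fingers":[1,1,1]}' 
python3 - <<'E'
from h import *
a=top('side')[120:220,210:327]; im=top('top'); b=im[130:230,180:297]
a=cv2.resize(a,(400,343),interpolation=cv2.INTER_CUBIC);b=cv2.resize(b,(400,343),interpolation=cv2.INTER_CUBIC)
cv2.imwrite('pics/g9.png',np.hstack([a,b]))
p=(579,28,113); print(px('top',p),px('side',p))
E
```

```text
gripper_width: 0.942
grip_force: 0.0
time: 25.48
position: [579.4, 28.1, 255.4]
orientation: [3.141, -0.001, -0.001]
ft_force: [0.6, 0.1, -0.6]
gripper_width: 1.004
grip_force: 0.0
time: 25.9
position: [455.7, 93.0, 254.5]
orientation: [-3.142, -0.001, 0.005]
ft_force: [-0.3, 0.4, 0.1]
gripper_width: 0.999
grip_force: 0.0
time: 26.15
position: [461.0, 91.9, 254.9]
orientation: [3.141, -0.002, 0.003]
ft_force: [-0.4, 0.1, 0.0]
gripper_width: 1.002
grip_force: 0.0
[235.09219055 175.28566451] [272.5051725  150.72986772]
```

View pics/g9.png

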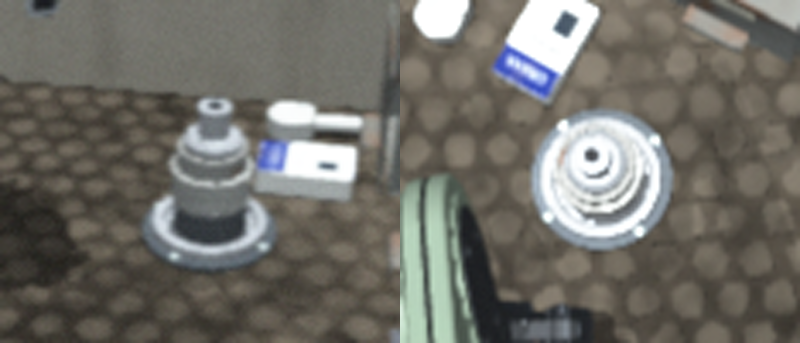

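Image: all four parts are stacked upright. The cap hole is at top pixel (236.0,175.6) vs (235.1,175.3) expected, and the gripper is clear.

```bash
python3 -c "
from workcell import manip; print(manip.close_job())"
```

```text
the job is handed in; nothing more can be done
None
```

The job is handed in at about 26 s of the 104 s: spacer, pulley, large bearing and cap are stacked on the seat, upright and centred to within about 2–3 mm in the pictures; I never touched the small bearing, packet or padlock, and the hand-in gave no verdict.

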